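Hold back the traverser's index plunger

ROBOT

A 6-joint arm with a two-finger parallel gripper is mounted at the origin on the work surface. World frame = base frame: x ahead of the robot, y to its left, z up, the work surface at z = 0. Lengths are in m, angles in rad, forces in N, time in s.
With the tool pointing down it reaches from about 0.35 to 0.95 m from the base axis. Payload 17.4 kg.
Tool frame: the origin (TCP) lies on the centre line of the jaws, within the pads' length; the fingertips stand tip_reach ahead of it and the grasp point (between the pads) lies 6 mm ahead of it (tip_reach is the distance from the TCP to the fingertips, in m); z points along the fingers, y is the line along which they close (so a half turn about z gives the same grasp; the last joint's range is limited). The gripper opens to 93 mm and grips with 3 to 60 N. Pads are 15 mm wide; open, the fingers measure 128 mm over their backs; the gripper's body (75 mm by 188 mm) begins 65 mm behind the grasp point.
Start: joints at [-1.195, 0.116, 1.442, -0, 1.584, -0.038], TCP at [0.271, -0.618, 0.244] pointing down, gripper open.
Joint ranges: [-2.83, 2.83], [-0.83, 2.19], [0.07, 2.5], [-1.14, 4.28], [0.01, 3], [-2.97, 2.97]. Speed limits (rad/s): [1.89, 1.89, 2.22, 3.14, 3.14, 3.14].

INTERFACE

Orientations are given as [roll, pitch, yaw] about the fixed x, y, z axes, in that order (R = Rz(yaw) Ry(pitch) Rx(roll)).
In Python, from rig import get_obs, camera, get_calibration, close_job, tip_reach gives the robot as it stands.
- The arm moves only by the tool play_rows, never from a script. Its argument "commands" is one flat list of numbers, 7 for each row, row after row: the gripper's target within -1 to 1 (shut at 1, half-way at 0, fully open at -1), then the shift along the world's x, y, z in mm, then the turn, a rotation vector about the world's x, y, z in rad. A call has 1 to 12 rows; each row is the pose to reach, as a shift and turn from the pose commanded when the call began; what a row does not reach only later rows make up. A row lasts 1/8 s, in which the tool goes at most 62.5 mm and 10.7 degrees, less where a joint would pass 70% of its speed; a pose out of reach is approached as far as the arm can. A call with a gripper value outside its range is refused whole. The fingers move at their own pace and stop on an object; the grip force is fixed at half the most. Time passes only in rows, so rows that repeat a pose let the fingers close. It gives the time, the measured TCP pose, the force, the opening and the grip force at its end, in the units of the state.
- get_obs(): the state, without advancing time (a new reading comes with each control period).
- camera(name): name is "scene" or "top"; returns (picture, depth): 400x640x3 uint8, red, green, blue; 400x640 float32, m along the optical axis (not along the pixel's ray), 0 where there is no reading.
- get_calibration(name): a dict with "fx", "fy", "cx", "cy" (pixels), "dist_coeffs" ([k1, k2, p1, p2, k3] as OpenCV has them; the pictures are not rectified), "rvec" (rotation vector, rad) and "tvec" (3), from world to camera coordinates, as OpenCV has them. Camera axes: x right, y down, z forward; pixel columns grow to the right and rows downward; lengths in m; the calibration is good to about 2 mm. A picture is of the moment at which its call begins. get_calibration takes no time and is no camera call.
- close_job(): hands the job in; it is judged then, once.
The state is a dict: "clock": time; "qpos": joint angles; "joint_velocities": joint speeds; "effort": joint torques, N m; "ee_pos": TCP position; "eef_rot": TCP orientation; "contact_force": force on the tool from outside, world axes, zero at the start; "wrist_torque": the same for the moment, N m; "finger_gap": finger opening in m; "finger_force": force on a finger pad.
Only numpy, scipy, OpenCV 4.12 (cv2) and the standard library are available. Lean on these libraries where they do the work, as an engineer would, in place of code of your own. Each camera call takes 0.05 s, during which the arm holds its last target. There are 200 camera calls.

TASK

The plywood traverser section has a flap along its front, hinged at the bottom, that shuts in the index plunger. Pull the flap down as far as it goes, then take the plunger's round flanged knob, pull it fully back against its spring, straight out of its seat hole towards the open front, and finish still holding it there with the gripper so that I can slide the deck across. Don't draw the plunger before the flap is down, and leave everything else standing where it is.

Things in the scene. Friction and masses are not known exactly. Their poses are not given: they have to be found in the camera images.
- flap_hinge (a point): Point fixed on the section, on the flap's hinge line at mid-width, in the plane of the section's front face, 17 mm above the table. Axes, called section axes below: x level from the open front to the section's back, y along the hinge line to the section's left, z up.
- flap (a joint): Flap angle, rad: 0 shut (upright), grows as its top swings out and down to section -x; stop at 1.5, nearly flat. Plywood panel, 274 mm wide, 71 mm tall from the hinge line, 10 mm thick (shut: outer face at the front plane, inner face 10 mm behind). Starts shut or up to 0.3 ajar; stiff hinge (0.09 N m), stays where left. At the stop its inner face is uppermost, 27 to 34 mm above the table.
- flap_tab (a point): Centre of the finger tab in the middle of the flap's top edge: 50 mm wide, 10 mm thick, reaching from 71 to 91 mm from the hinge line; this point is 81 mm from the hinge line, moving with the flap. The pocket behind the tab is empty over 90 mm of width.
- knob (a point): Centre of the grip of the plunger's aluminium knob, 60 mm above the table; the plunger lies level along section x. The grip is round, 22 mm diameter, 30 mm long (15 mm either way); its front end has a 32 mm flange, 6 mm thick (flange front 21 mm in front of this point). The bracket's face is 19 mm behind this point with the plunger home. The pocket is free for 45 mm each side of the knob's axis.
- plunger (a joint): How far the plunger is pulled back, m: 0 home (pin 10 mm deep in its seat hole in the index bar), grows as the knob is pulled to the front (section -x), 0.022 is the stop. A spring draws it home: 6 N at home, rising to about 15 N at the stop.
- bolt_unit: The other, similar bracket in the pocket's other half, with only a fixed plain bolt head (17 mm diameter, sticking 8 mm out of the bracket, no flange) instead of a knob: not the plunger, does not move. Origin on the pocket floor under the bracket, 12 mm above the table.
- section: Fixed plywood baseboard, 300 mm (x) x 400 mm (y), 90 mm high, plus grey deck with three tracks (96 mm). Origin: middle of its underside, 150 mm behind the front face. The front has a pocket open at the top, 280 mm wide, 98 mm deep, floor 12 mm above the table, with an aluminium bar with a row of seat holes at its back. A fixed cam lock lever grips the section's left edge.
- plunger_unit: Fixed dark steel bracket the plunger runs in: block 44 mm wide, 14 mm thick, top 72 mm above the table. Origin on the pocket floor (12 mm above the table) under the block's middle, in the left or right half of the pocket, 64 to 72 mm from its middle. Section axes.
- shed: Cream plastic engine shed, 180 x 100 mm, 85 mm high, standing on the table to the right. Origin at the middle of its underside; a bystander, to be left alone.
- portal: Copper-brown resin tunnel portal, 30 x 114 mm, 92 mm high, on the table to the left. Origin at the middle of its underside; a bystander, to be left alone.
- bus_deck: Green diecast double-deck bus, 108 x 31 mm, 56 mm high, standing on the section's deck left of the middle track. Origin at the middle of its underside; a bystander, to be left alone.
- bus_table: Second green bus of the same make and size, standing on the table to the left. Origin at the middle of its underside; a bystander, to be left alone.
- cutter: Steel plier-type rail cutter, 170 x 56 mm, 12 mm high, lying on the table to the right. Origin at the middle of its underside; a bystander, to be left alone.
- scriber: Boxwood-handled scriber, 140 mm long, 12 mm high, lying on the section's deck right of the middle track. Origin at the middle of its underside; a bystander, to be left alone.

How it is judged:
By the outcome, as a careful person would: the job done as asked, in the order asked, and still so for the second after the job is handed in, while the arm keeps its last pose, push and grip.
It also fails if it takes over 42 s, if anything falls off the work surface, if the arm or the gripper's body presses on something with over 40 N, if the wrist force passes 120 N, or if a joint passes its speed limit or range.

## Working session

There is one attempt and no reset: what is moved stays moved. The work goes in short steps, Python scripts to look and compute and a tool call to move; the robot and the scene stay as the last step left them, time stands still between calls to the robot, and variables do not carry over. Pictures are saved under pics/ and viewed, at most 10 in all, crops included, and the job is handed in when it is done.

Besides the shell and the picture viewer there is one more tool, called as a command line: name --argument value ..., lists and objects as JSON in quotes. play_rows: Moves the arm, as the interface text tells. Its arguments: {"type":"object","properties":{"commands":{"type":"array"}},"required":["commands"]}

```bash
mkdir -p pics
cat > h.py <<'E'
import numpy as np, cv2
from rig import *
def cal(n):
    c=get_calibration(n); K=np.array([[c["fx"],0,c["cx"]],[0,c["fy"],c["cy"]],[0,0,1.]])
    R=cv2.Rodrigues(np.array(c["rvec"],float))[0]; return K,np.array(c["dist_coeffs"],float),R,np.array(c["tvec"],float).ravel()
def rays(n,uv):
    K,d,R,t=cal(n); p=cv2.undistortPoints(np.array(uv,float).reshape(-1,1,2),K,d)[:,0]
    return -R.T@t, np.c_[p,np.ones(len(p))]@R
def onz(n,uv,z):
    o,r=rays(n,uv); return o+r*((z-o[2])/r[:,2])[:,None]
def depthpts(n,dep,uv):
    uv=np.array(uv,int); o,r=rays(n,uv); return o+r*dep[uv[:,1],uv[:,0]][:,None]
def snap(n,tag):
    p,d=camera(n); cv2.imwrite(f"pics/{tag}.png",p[:,:,::-1]); np.save(f"pics/{tag}.npy",d); return p,d
E
python3 - <<'E'
from h import *
for n in("scene","top"):
    snap(n,n+"0"); K,d,R,t=cal(n); print(n,-R.T@t,R[2])
o=get_obs(); print(o["eef_rot"],o["ee_pos"],tip_reach,o["finger_gap"],o["clock"])
E
```

```text
scene [ 1.43232623 -0.4338708   0.84366944] [-0.69731417  0.37328472 -0.61189171]
top [3.99432439e-01 5.21184020e-05 1.10212397e+00] [ 0.15580928 -0.00999984 -0.98773654]
[-3.14056212e+00 -3.82762736e-05  4.13776474e-01] [ 0.271337   -0.61789162  0.24297488] 0.025 0.09279275013701895 0.1
```

View pics/scene0.png

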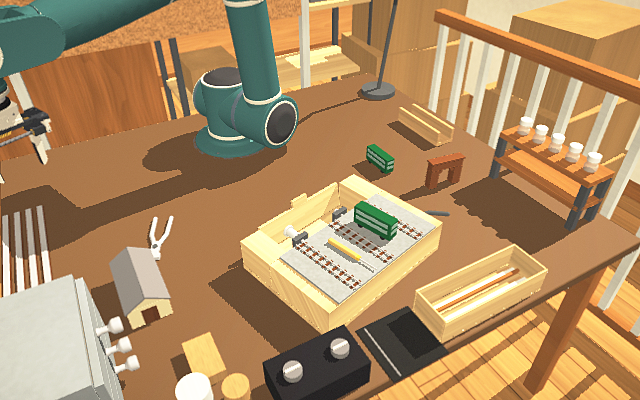

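View pics/top0.png

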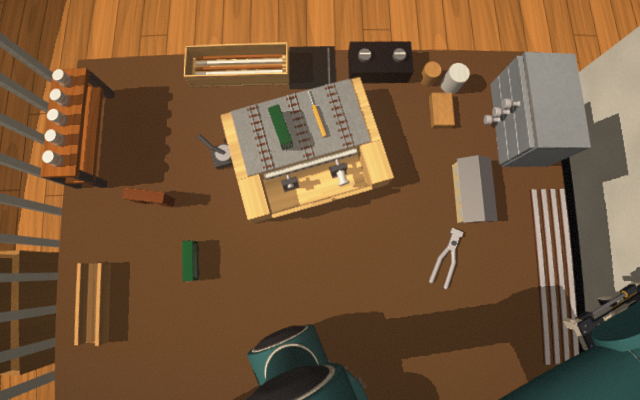

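The section lies at top-view px (222–393, 78–219), with its front towards the robot. The knob, with its pale flange, is near (341,178). The dark bolt bracket is near (290,183). I'll zoom in next.

Run:
```python
import cv2
from h import *
a=cv2.imread("pics/top0.png")[140:230,235:400]; b=cv2.imread("pics/scene0.png")[170:270,235:375]
a=cv2.resize(a,None,fx=4.8,fy=4.8,interpolation=3); cv2.imwrite("pics/topc.png",a)
b=cv2.resize(b,None,fx=5,fy=5,interpolation=3);cv2.imwrite("pics/scc.png",b)
print(onz("top",[(247,219),(393,181),(222,115),(362,78)],.09).round(4))
```

```text
[[ 0.5177  0.1759  0.09  ]
 [ 0.6116 -0.209   0.09  ]
 [ 0.8043  0.2481  0.09  ]
 [ 0.906  -0.1386  0.09  ]]
```

View pics/topc.png

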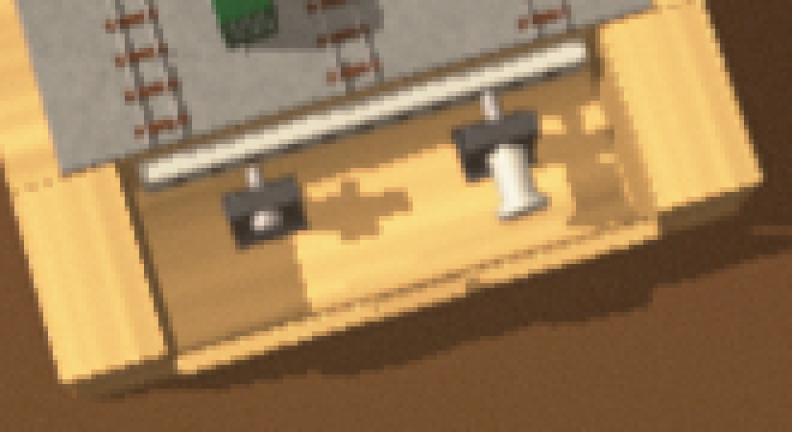

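View pics/scc.png

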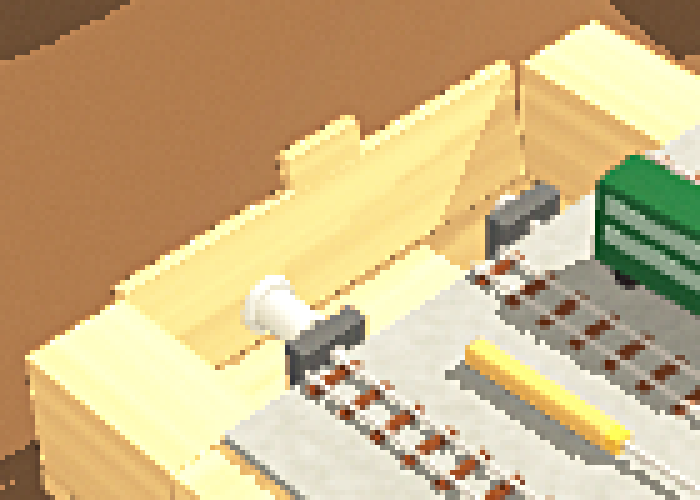

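The tab stands at scene px ≈(299,200), with the flap near upright. The knob's flange is at scene ≈(288,231) and top ≈(343,182). Next I'll turn these pixels into positions.

Run:
```python
from h import *
th=.24; X=np.array([np.cos(th),np.sin(th),0]);Y=np.array([-np.sin(th),np.cos(th),0])
C=onz("top",[(247,219),(393,181),(222,115),(362,78)],.09); 
# scene view, rim corners at .09
S=onz("scene",[(235+28/5,170+355/5),(235+523/5,170+62/5),(235+593/5,170+22/5)],.09); print("scene: FR, pocketFL, FL",S.round(4))
F=(C[0]+C[1])/2; F=np.array([F[0],F[1],0]); print("front mid",F, "scene mid",(S[0]+S[2])/2)
sec=lambda P:np.c_[(P-F)@X,(P-F)@Y,P[:,2]].round(4)
tu=lambda u:(235+u[0]/4.8,140+u[1]/4.8); su=lambda u:(235+u[0]/5,170+u[1]/5)
dt=np.load("pics/top0.npy"); ds=np.load("pics/scene0.npy")
print("flange top z.076 ",sec(onz("top",[tu((527,200))],.068)),"bracket top",sec(onz("top",[tu((495,130)),tu((265,195))],.072)), "pin",sec(onz("top",[tu((488,105))],.06)),"barrel",sec(onz("top",[tu((512,165))],.07)))
for nm,p in dict(tabc=(320,152),tabtl=(282,155),tabtr=(355,118),flapTR=(120,290),flapTL=(508,65),flange=(265,305),barrel=(298,312),brk=(345,325)).items():
    u=su(p); o,r=rays("scene",[u]); print(nm,"depth",sec(depthpts("scene",ds,[np.round(u)])),"y=0",sec(o+r*(((F-o)@Y)/(r@Y))[:,None]) if 'tab' in nm else '')
for nm,p in dict(flange=(525,208),barrel=(512,170),brk=(470,133),rim=(230,350),rim2=(600,240)).items():
    print(nm,sec(depthpts("top",dt,[np.round(tu(p))])))
```

```text
scene: FR, pocketFL, FL [[ 0.6259 -0.2084  0.09  ]
 [ 0.5373  0.1188  0.09  ]
 [ 0.5236  0.1733  0.09  ]]
front mid [ 0.56461285 -0.0165235   0.        ] scene mid [ 0.57475966 -0.01752343  0.09      ]
flange top z.076  [[ 0.0347 -0.0767  0.068 ]] bracket top [[ 0.0773 -0.0696  0.072 ]
 [ 0.0741  0.0646  0.072 ]] pin [[ 0.0951 -0.0711  0.06  ]] barrel [[ 0.0558 -0.0737  0.07  ]]
tabc depth [[ 0.0003 -0.0053  0.1015]] y=0 [[-0.0063 -0.      0.0936]]
tabtl depth [[-0.0052 -0.0276  0.107 ]] y=0 [[-0.0388 -0.      0.0732]]
tabtr depth [[-0.0054  0.024   0.1027]] y=0 [[ 0.0229 -0.      0.132 ]]
flapTR depth [[ 0.0072 -0.1412  0.0909]] y=0 
flapTL depth [[-8.560e-02  2.193e-01  1.000e-04]] y=0 
flange depth [[ 0.0464 -0.0827  0.0708]] y=0 
barrel depth [[ 0.059  -0.0706  0.0683]] y=0 
brk depth [[ 0.0863 -0.0645  0.0725]] y=0 
flange [[ 0.0316 -0.0737  0.0683]]
barrel [[ 0.0537 -0.074   0.0707]]
brk [[ 0.078  -0.0554  0.0733]]
rim [[-0.0082  0.1038  0.0876]]
rim2 [[-0.0006 -0.1073  0.0863]]
```

Run:
```python
from h import *
th=.26; X=np.array([np.cos(th),np.sin(th),0]);Y=np.array([-np.sin(th),np.cos(th),0]);F=np.array([.571,-.017,0])
for n in("top","scene"):
    im=cv2.imread(f"pics/{n}0.png"); d=np.load(f"pics/{n}0.npy"); hsv=cv2.cvtColor(im,cv2.COLOR_BGR2HSV)
    v,u=np.mgrid[0:400,0:640]; uv=np.c_[u.ravel(),v.ravel()]
    P=depthpts(n,d,uv); s=np.c_[(P-F)@X,(P-F)@Y,P[:,2]]; H=hsv.reshape(-1,3).astype(int)
    box=(s[:,0]>-.02)&(s[:,0]<.09)&(abs(s[:,1])<.13)
    m=box&(H[:,1]<60)&(H[:,2]>130)&(s[:,2]>.035)&(s[:,2]<.085)&(s[:,1]<-.03)
    print(n,"knob n",m.sum()); q=s[m]; 
    for a in np.arange(0.015,.09,.006):
        k=(q[:,0]>=a)&(q[:,0]<a+.006)
        if k.any(): print(round(a,3),k.sum(),q[k].min(0).round(4),q[k].max(0).round(4))
    k=box&(H[:,1]<70)&(H[:,2]<110)&(s[:,2]>.068)&(s[:,2]<.078)
    for sg in(1,-1):
        b=s[k&(s[:,1]*sg>0)]; print("brk top",len(b),b.min(0).round(4),b.max(0).round(4)) if len(b) else 0
    t=(abs(s[:,0])<.05)&(abs(s[:,1])<.022)&(s[:,2]>.05)&(s[:,2]<.115); t=s[t]
    for z in np.arange(.05,.115,.01):
        c=t[(t[:,2]>=z)&(t[:,2]<z+.01)]
        if len(c): print("flap z",round(z,3),len(c),np.median(c[:,0]).round(4),c[:,0].min().round(4))
```

```text
top knob n 111
0.021 18 [ 0.0238 -0.0807  0.0633] [ 0.0267 -0.058   0.0777]
0.027 14 [ 0.0273 -0.0786  0.0659] [ 0.0328 -0.0595  0.0782]
0.033 12 [ 0.0338 -0.0781  0.0624] [ 0.0377 -0.0623  0.0738]
0.039 15 [ 0.0391 -0.0782  0.0645] [ 0.0448 -0.0628  0.0752]
0.045 16 [ 0.045  -0.0802  0.0647] [ 0.0508 -0.0625  0.0729]
0.051 16 [ 0.0513 -0.0788  0.0613] [ 0.0568 -0.0619  0.075 ]
0.057 10 [ 0.0571 -0.0769  0.0666] [ 0.0623 -0.0625  0.0707]
0.075 2 [ 0.0779 -0.071   0.0634] [ 0.0808 -0.0696  0.073 ]
0.081 6 [ 0.0827 -0.0734  0.0638] [ 0.0869 -0.0677  0.0681]
0.087 2 [ 0.0883 -0.0717  0.0634] [ 0.0897 -0.0694  0.0659]
brk top 75 [0.0565 0.0484 0.0681] [0.0764 0.0887 0.0778]
brk top 67 [ 0.0639 -0.0911  0.0681] [ 0.0766 -0.0505  0.0769]
flap z 0.05 3 0.0015 0.0014
flap z 0.06 1 -0.0003 -0.0003
flap z 0.07 3 -0.0025 -0.0026
flap z 0.08 2 -0.0038 -0.0045
flap z 0.09 4 -0.0057 -0.0063
flap z 0.1 61 -0.0132 -0.018
flap z 0.11 7 -0.0103 -0.0155
scene knob n 184
0.021 5 [ 0.0259 -0.0848  0.0653] [ 0.0269 -0.061   0.0755]
0.027 45 [ 0.027  -0.0885  0.0483] [ 0.033  -0.0592  0.0765]
0.033 15 [ 0.
[... 166 characters left out ...]
29]
0.051 14 [ 0.0515 -0.0847  0.0594] [ 0.0568 -0.0688  0.0724]
0.057 16 [ 0.0572 -0.083   0.0647] [ 0.0628 -0.0643  0.074 ]
0.063 8 [ 0.0659 -0.0926  0.0436] [ 0.0688 -0.0534  0.0733]
0.069 18 [ 0.0708 -0.0912  0.0699] [ 0.0749 -0.0532  0.074 ]
0.075 26 [ 0.0753 -0.0914  0.0573] [ 0.0806 -0.0537  0.0747]
0.081 2 [ 0.0832 -0.075   0.0651] [ 0.0846 -0.0729  0.0656]
brk top 12 [0.0664 0.0453 0.0687] [0.0806 0.0847 0.0729]
brk top 19 [ 0.0656 -0.0953  0.0681] [ 0.0837 -0.0546  0.072 ]
flap z 0.05 49 0.0029 -0.0004
flap z 0.06 44 0.0006 -0.0026
flap z 0.07 42 -0.0016 -0.0054
flap z 0.08 42 -0.0021 -0.0068
flap z 0.09 44 -0.0043 -0.0099
flap z 0.1 66 -0.0079 -0.0201
flap z 0.11 1 -0.0106 -0.0106
```

The two views agree. Yaw is about 0.26 and the front middle is about (0.571, -0.017). The flap is about 0.2 rad ajar. The knob centre is at section (0.046, -0.072) and the bracket face at 0.0645. I'll move above the pocket behind the tab with the fingers shut.

play_rows --commands '[1,30,55,0,0,0,-0.02,1,60,111,0,0,0,-0.04,1,90,166,0,0,0,-0.06,1,120,222,0,0,0,-0.08,1,150,277,0,0,0,-0.1,1,180,333,0,0,0,-0.12,1,210,388,0,0,0,-0.14,1,240,444,0,0,0,-0.154,1,270,500,0,0,0,-0.154,1,300,555,0,0,0,-0.154,1,329,609,0,0,0,-0.154,1,329,609,0,0,0,-0.154]'

```text
clock: 1.6
ee_pos: [0.6013, -0.0058, 0.2428]
eef_rot: [-3.141, 0.001, 0.264]
contact_force: [0.7, -0.2, -0.3]
finger_gap: 0.0005
finger_force: 0.0
```

play_rows --commands '[1,0,0,-40,0,0,0,1,0,0,-80,0,0,0,1,0,0,-115,0,0,0,1,-1,-3,-133,0,0,0,1,-1,-3,-133,0,0,0]'

```text
clock: 2.22
ee_pos: [0.5989, -0.0127, 0.11]
eef_rot: [-3.141, 0.002, 0.259]
contact_force: [0.2, -0.2, 1.2]
finger_gap: 0.0005
finger_force: 0.0
```

Run:
```python
from h import *
p,d=snap("scene","s1"); cv2.imwrite("pics/s1c.png",cv2.resize(p[130:290,200:420,::-1],None,fx=3.5,fy=3.5,interpolation=3))
o=get_obs();print(o["ee_pos"],o["contact_force"])
```

```text
[ 0.59950273 -0.01254053  0.11134629] [1.44866793 0.03642074 0.21519414]
```

View pics/s1c.png

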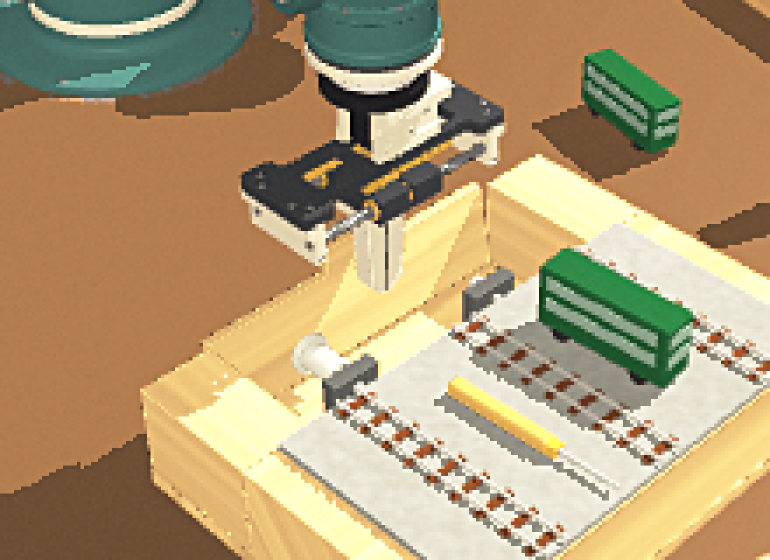

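The closed fingers stand inside the pocket behind the tab, at crop px (378,285), clear of both brackets. Next I sweep the flap down along its arc.

play_rows --commands '[1,-15,-4,0,0,0,0,1,-30,-8,0,0,0,0,1,-40,-11,-3,0,0,0,1,-49,-13,-7,0,0,0,1,-58,-16,-12,0,0,0,1,-67,-18,-18,0,0,0,1,-73,-20,-27,0,0,0,1,-79,-21,-36,0,0,0,1,-79,-21,-36,0,0,0]'

```text
clock: 3.4
ee_pos: [0.5197, -0.0331, 0.0736]
eef_rot: [-3.141, 0.002, 0.26]
contact_force: [0.9, 0.9, 0.2]
finger_gap: 0.0003
finger_force: 0.0
```

play_rows --commands '[1,-4,-1,-7,0,0,0,1,-8,-2,-14,0,0,0,1,-8,-2,-20,0,0,0,1,-8,-2,-20,0,0,0]'

```text
clock: 3.9
ee_pos: [0.5122, -0.0351, 0.0564]
eef_rot: [-3.142, 0.001, 0.26]
contact_force: [-18.2, 0.2, 30.7]
finger_gap: 0.0002
finger_force: 14.8
```

play_rows --commands '[1,0,0,40,0,0,0,1,0,0,90,0,0,0,0.14,30,-10,120,0,0,0,0.14,75,-25,120,0,0,0,0.14,122,-40,120,0,0,0,0.14,122,-40,120,0,0,0,0.14,122,-40,120,0,0,0]'

```text
clock: 4.78
ee_pos: [0.6339, -0.0749, 0.1739]
eef_rot: [-3.141, 0.001, 0.26]
contact_force: [0.4, -0.1, -0.1]
finger_gap: 0.0397
finger_force: 0.0
```

Run:
```python
from h import *
p,d=snap("scene","s2"); a=cv2.resize(p[130:290,220:370,::-1],None,fx=3.5,fy=3.5,interpolation=3); p2,d2=snap("top","t2")
cv2.imwrite("pics/s2c.png",a)
th=.26; X=np.array([np.cos(th),np.sin(th),0]);Y=np.array([-np.sin(th),np.cos(th),0]);F=np.array([.571,-.017,0])
for n,dd in(("scene",d),("top",d2)):
    v,u=np.mgrid[0:400,0:640]; P=depthpts(n,dd,np.c_[u.ravel(),v.ravel()]); s=np.c_[(P-F)@X,(P-F)@Y,P[:,2]]
    for x in(-.02,-.04,-.06,-.08):
        k=(abs(s[:,0]-x)<.005)&(abs(s[:,1])<.12)&(s[:,2]<.06); k&=(abs(s[:,1])<.02)|(x>-.07); print(n,x,k.sum(),np.median(s[k,2]).round(4) if k.any() else '')
o=get_obs();e=o["ee_pos"]-F;print(o["ee_pos"],e@X,e@Y,o["finger_gap"],o["contact_force"])
```

```text
scene -0.02 215 0.0282
scene -0.04 197 0.0301
scene -0.06 202 0.0312
scene -0.08 13 0.0339
top -0.02 84 0.0291
top -0.04 86 0.0306
top -0.06 81 0.0322
top -0.08 0 
[ 0.63368389 -0.07472646  0.17483677] 0.04573673164186526 -0.07190107772378583 0.03993019143732549 [0.2647759  0.57570623 0.59179039]
```

View pics/s2c.png

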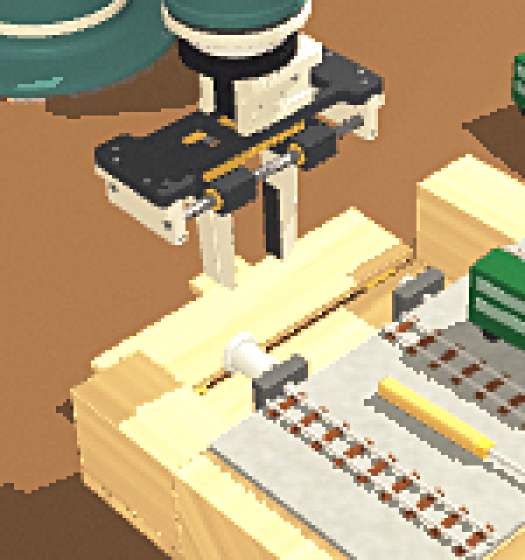

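The flap lies flat at its stop: the inner face measures 28–34 mm high. The open fingers are centred over the knob, whose flange is at crop (240,355). I'll descend and grip.

play_rows --commands '[0.14,0,0,-40,0,0,0,0.14,0,0,-75,0,0,0,0.14,0,0,-100,0,0,0,0.14,0,0,-108,0,0,0,0.14,0,0,-108,0,0,0]'

```text
clock: 5.5
ee_pos: [0.6342, -0.0749, 0.0673]
eef_rot: [3.141, -0.0, 0.26]
contact_force: [0.2, -0.5, 0.6]
finger_gap: 0.0398
finger_force: 0.0
```

play_rows --commands '[1,0,0,0,0,0,0,1,0,0,0,0,0,0,1,0,0,0,0,0,0,1,0,0,0,0,0,0]'

```text
clock: 6.0
ee_pos: [0.6346, -0.0745, 0.0676]
eef_rot: [-3.141, -0.001, 0.26]
contact_force: [-2.8, 4.1, 5.2]
finger_gap: 0.021
finger_force: 30.0
```

play_rows --commands '[1,-5,-1.3,0,0,0,0,1,-10,-2.6,0,0,0,0,1,-15,-4,0,0,0,0,1,-19,-5,0,0,0,0,1,-22,-6,0,0,0,0,1,-22,-6,0,0,0,0]'

```text
clock: 6.75
ee_pos: [0.6139, -0.0802, 0.0676]
eef_rot: [-3.141, -0.005, 0.26]
contact_force: [13.6, 7.3, -3.4]
finger_gap: 0.0214
finger_force: 30.0
```

play_rows --commands '[1,-2,-0.5,0,0,0,0,1,-4,-1,0,0,0,0,1,-4,-1,0,0,0,0]'

```text
clock: 7.12
ee_pos: [0.6113, -0.0809, 0.068]
eef_rot: [3.141, -0.008, 0.26]
contact_force: [26.0, 10.0, -8.8]
finger_gap: 0.0214
finger_force: 30.0
```

Run:
```python
from h import *
p,d=snap("scene","s3"); cv2.imwrite("pics/s3c.png",cv2.resize(p[150:290,220:370,::-1],None,fx=4,fy=4,interpolation=3))
p,d=snap("top","t3"); 
o=get_obs();print(o["ee_pos"],o["contact_force"],o["finger_gap"],o["finger_force"])
```

```text
[ 0.61136026 -0.08088037  0.06800373] [26.35360035 10.92284051 -8.06570411] 0.02127562817419362 29.956440925598145
```

View pics/s3c.png

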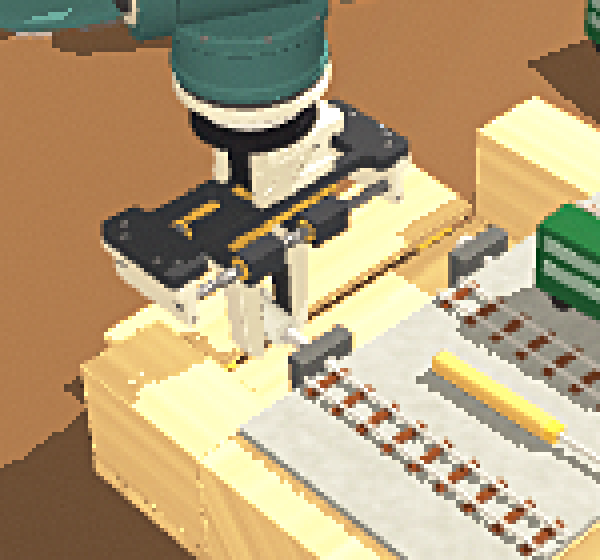

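The fingers hold the knob drawn forward, with the thin shaft visible at crop (290,335). I'll check the flange's travel by depth and confirm the hold is steady.

play_rows --commands '[1,0,0,0,0,0,0,1,0,0,0,0,0,0,1,0,0,0,0,0,0,1,0,0,0,0,0,0]'

```text
clock: 7.72
ee_pos: [0.6113, -0.0808, 0.068]
eef_rot: [3.141, -0.008, 0.26]
contact_force: [25.7, 10.9, -8.2]
finger_gap: 0.021
finger_force: 30.0
```

Run:
```python
from h import *
th=.26; X=np.array([np.cos(th),np.sin(th),0]);Y=np.array([-np.sin(th),np.cos(th),0]);F=np.array([.571,-.017,0])
for n in("scene","top"):
    p,d=camera(n); v,u=np.mgrid[0:400,0:640]; P=depthpts(n,d,np.c_[u.ravel(),v.ravel()]); s=np.c_[(P-F)@X,(P-F)@Y,P[:,2]]
    H=cv2.cvtColor(p,cv2.COLOR_RGB2HSV).reshape(-1,3).astype(int)
    k=(H[:,1]<70)&(H[:,2]>110)&(abs(s[:,1]+.072)<.025)&(s[:,2]>.045)&(s[:,2]<.08)&(s[:,0]>-.03)&(s[:,0]<.064)
    print(n,[(round(a,3),int(((s[k,0]>=a)&(s[k,0]<a+.004)).sum()),s[k&(s[:,0]>=a)&(s[:,0]<a+.004),2].max(initial=0).round(3)) for a in np.arange(-.016,.064,.004)])
    # pin in front of bar
    k=(H[:,1]<60)&(H[:,2]>110)&(abs(s[:,1]+.072)<.009)&(s[:,2]>.055)&(s[:,2]<.07)&(s[:,0]>.076)&(s[:,0]<.1); print("pin x",np.sort(s[k,0]).round(3))
o=get_obs();print(o["ee_pos"],o["contact_force"],o["finger_gap"],o["clock"])
```

```text
scene [(np.float64(-0.016), 0, np.float64(0.0)), (np.float64(-0.012), 0, np.float64(0.0)), (np.float64(-0.008), 0, np.float64(0.0)), (np.float64(-0.004), 0, np.float64(0.0)), (np.float64(0.0), 0, np.float64(0.0)), (np.float64(0.004), 1, np.float64(0.065)), (np.float64(0.008), 5, np.float64(0.074)), (np.float64(0.012), 1, np.float64(0.069)), (np.float64(0.016), 1, np.float64(0.07)), (np.float64(0.02), 5, np.float64(0.071)), (np.float64(0.024), 5, np.float64(0.073)), (np.float64(0.028), 30, np.float64(0.08)), (np.float64(0.032), 60, np.float64(0.077)), (np.float64(0.036), 29, np.float64(0.073)), (np.float64(0.04), 6, np.float64(0.071)), (np.float64(0.044), 4, np.float64(0.063)), (np.float64(0.048), 3, np.float64(0.067)), (np.float64(0.052), 7, np.float64(0.065)), (np.float64(0.056), 2, np.float64(0.066)), (np.float64(0.06), 0, np.float64(0.0))]
pin x [0.077 0.079 0.08  0.081 0.081 0.083 0.085]
top [(np.float64(-0.016), 0, np.float64(0.0)), (np.float64(-0.012), 0, np.float64(0.0)), (np.float64(-0.008), 0, np.float64(0.0)), (np.float64(-0.004), 0, np.float64(0.0)), (np.float64(0.0), 0, np.float64(0.0)), (np.float64(0.004), 0, np.float64(0.0)), (np.float64(0.008), 0, np.float64(0.0)), (np.float64(0.012), 0, np.float64(0.0)), (np.float64(0.016), 0, np.float64(0.0)), (np.float64(0.02), 0, np.float64(0.0)), (np.float64(0.024), 0, np.float64(0.0)), (np.float64(0.028), 0, np.float64(0.0)), (np.float64(0.032), 0, np.float64(0.0)), (np.float64(0.036), 0, np.float64(0.0)), (np.float64(0.04), 0, np.float64(0.0)), (np.float64(0.044), 0, np.float64(0.0)), (np.float64(0.048), 0, np.float64(0.0)), (np.float64(0.052), 0, np.float64(0.0)), (np.float64(0.056), 0, np.float64(0.0)), (np.float64(0.06), 0, np.float64(0.0))]
pin x []
[ 0.61134431 -0.08088152  0.06800529] [25.25418285  9.82790014 -7.42412267] 0.02153345880943514 7.825
```

```bash
python3 -c "
from rig import *
print(close_job())"
```

```text
the job is handed in; nothing more can be done
None
```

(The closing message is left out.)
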